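# Load the pinning jig and hold its guide bar over the pins

## Robot

A 6-joint arm with a two-finger parallel gripper is mounted at the origin on the work surface. World frame = base frame: x ahead of the robot, y to its left, z up, the work surface at z = 0. Lengths are in m, angles in rad, forces in N, time in s.
With the tool pointing down it reaches from about 0.4 to 0.825 m from the base axis. Payload 7 kg.
Tool frame: the origin (TCP) lies between the finger pads; the fingertips stand 8 mm ahead of it and the grasp point (between the pads) lies 11 mm behind it (arm.finger_overhang is the distance from the TCP to the fingertips, in m); z points along the fingers, y is the line along which they close (so a half turn about z gives the same grasp; the last joint's range is limited). The gripper opens to 88 mm and grips with 3 to 60 N. Pads are 19 mm wide; open, the fingers measure 130 mm over their backs; the gripper's body (78 mm by 193 mm) begins 47 mm behind the grasp point.
Start: joints at [1.479, 0.359, 0.012, 0, -1.224, -0.288], TCP at [0.25, 0.627, 0.235] pointing down, gripper open.
Joint ranges: [-3.07, 3.07], [-1.43, 2.12], [-1.02, 1.25], [-3.03, 1.67], [-3.05, -0], [-3.03, 3.03]. Speed limits (rad/s): [2.39, 2.39, 3.01, 3.14, 3.14, 3.14].

## Interface

Orientations are given as [roll, pitch, yaw] about the fixed x, y, z axes, in that order (R = Rz(yaw) Ry(pitch) Rx(roll)).
In Python, from station import arm gives the robot as it stands.
- The arm moves only by the tool move_arm, never from a script. Its argument "rows" is text: rows parted by semicolons, each of 7 numbers parted by spaces: the turn, a rotation vector about the tool's x, y, z in degrees, then the shift along the tool's x, y, z in m, then the finger opening in m, from 0 to 0.0876. A call has 1 to 8 rows; each row shifts and turns the commanded pose from where the row before left it, along the tool's axes as they then stand; what a row does not reach is not made up. A row lasts 1/8 s, in which the tool goes at most 62.5 mm and 10.7 degrees, less where a joint would pass 70% of its speed; a pose out of reach is approached as far as the arm can. A call is refused whole if a number of a shift passes 0.0625 or a number of a turn 10.7, either way. A call with a gripper value outside its range is refused whole. The fingers move at their own pace and stop on an object; "squeeze" is the grip in N (left out, the last holds). Time passes only in rows, so rows that do not move let the fingers close. It gives the time, the measured TCP pose, the force, the opening and the grip force at its end, in the units of the state.
- arm.get_state(): the state, without advancing time (a new reading comes with each control period).
- arm.grab_frame(name): name is "scene" or "top" or "wrist"; returns (picture, depth): 400x640x3 uint8, blue, green, red; 400x640 float32, m along the optical axis (not along the pixel's ray), 0 where there is no reading.
- arm.camera_model(name): a dict with "mtx" (3x3 intrinsics, pixels), "k1" (the pictures are not rectified: a ray, as slopes to the right and down, at radius r is drawn at 1 + k1 r^2 times it, then the intrinsics apply), "camera_from_world" (4x4, takes a point from world to camera coordinates); the wrist camera has in their place "mount" (4x4, takes a point from camera to tool coordinates, whose origin is the TCP and whose axes are the flange's). Camera axes: x right, y down, z forward; pixel columns grow to the right and rows downward; lengths in m; the calibration is good to about 2 mm. A picture is of the moment at which its call begins: read the wrist's pose just before it. camera_model takes no time and is no camera call.
- arm.job_done(): hands the job in; it is judged then, once.
The state is a dict: "t": time; "q": joint angles; "qd": joint speeds; "joint_efforts": joint torques, N m; "eef_pos": TCP position; "ee_rot": TCP orientation; "force": force on the tool from outside, world axes, zero at the start; "moment": the same for the moment, N m; "width": finger opening in m; "gripper_force": force on a finger pad.
Only numpy, scipy, OpenCV 4.12 (cv2) and the standard library are available. Lean on these libraries where they do the work, as an engineer would, in place of code of your own. Each camera call takes 0.05 s, during which the arm holds its last target. There are 200 camera calls.

## Task

Take the two round-headed steel pins out of the wooden tray and drop each into the bore of the pinning jig that fits it, until its head sits flat on the block. Then press the jig's spring-loaded black palm pad 20 mm down, about two thirds of its travel, so that the two holes of the sliding guide bar stand over the pin heads, and finish while holding it there, still pressing: do not let go. Leave everything else where it is.

Things in the scene. Friction and masses are not known exactly. Their poses are not given: they have to be found in the camera images.
- jig: pinning jig, fixed: grey base 170 x 290 x 10 mm, aluminium block 70 (x) by 160 (y), top 46 mm above the table, with two bores; grey housing 95 mm high behind it (x 85 to 125 mm); grey column 60 x 60, 75 mm high, at y = -150 mm under the palm pad. Origin: on the table, midway between the bores; x points away from the robot, y along the row of bores, z up
- bore_large (a point): centre of the mouth of the large bore, on the block's top face, 46 mm above the table; at x = 0, y = +40 mm of the jig. Bore 24 mm wide, 33 mm deep, rim chamfered 2 mm; takes the large pin
- bore_small (a point): centre of the mouth of the small bore, on the block's top face, 46 mm above the table; at x = 0, y = -40 mm of the jig. Bore 18 mm wide, 33 mm deep, rim chamfered 2 mm; takes the small pin
- palm_pad (a joint): how far the palm pad is pressed, in m: 0 up at rest, 0.030 at its lower stop. A return spring pushes it up: about 3 N at rest, rising 0.3 N per mm, about 9 N at 20 mm; it springs back when released
- pad_top (a point): centre of the top face of the black palm pad, a disc 50 mm in diameter and 12 mm thick on a steel stem, at x = 0, y = -150 mm of the jig; 120 mm above the table when up, moves straight down
- bar_mid (a point): middle of the guide bar's top face, 88 mm above the table. Steel bar 26 x 176 x 8 mm along the jig's y, with square 16 mm holes 40 mm either side of its middle. At rest it is drawn back to x = +42 mm of the jig and leaves the bores open; it comes 2.1 mm forward (-x) per mm of pad travel and then covers the bores, clearing seated heads by 8 mm
- tray: fixed open wooden tray, 166 x 166 x 18 mm, walls 5 mm, floor 5 mm thick, divided two by two into cells of about 75 mm; each cell holds one thing, any of the four in any cell. Origin: centre of its underside, z up
- pin_large: large steel pin standing upright in a tray cell: round head 34 mm in diameter, 26 mm high, on a shank 22 mm in diameter, 30 mm long with a chamfered foot; 56 mm in all, about 90 g. Origin: centre of the foot's underside, z up along the pin
- pin_small: small steel pin standing upright in a tray cell: round head 24 mm in diameter, 26 mm high, on a shank 16 mm in diameter, 30 mm long with a chamfered foot; 56 mm in all, about 90 g. Origin: centre of the foot's underside, z up along the pin
- spare_key: bystander, leave alone: steel pin of the same height with a SQUARE head 28 x 28 mm, standing in a tray cell. Origin: centre of its foot
- collar: bystander, leave alone: plain steel ring 34 mm across, 20 mm high, with an 18 mm hole, lying in a tray cell. Origin: centre of its underside
- screwdriver: bystander, leave alone: screwdriver lying between the robot and the jig
- wrench: bystander, leave alone: open wrench lying to the robot's right
- hammer: bystander, leave alone: hammer lying to the right of the jig
- jar: bystander, leave alone: glass jar 56 mm in diameter, 80 mm high, beyond the gap between jig and tray
- plate: bystander, leave alone: blue perforated plate 50 x 100 x 4 mm lying near the robot on its left
- strip: bystander, leave alone: red perforated strip 13 x 138 x 4 mm lying beyond the tray
Mind the look-alikes: they are no part of the job. What is shaped like the pin_large but green is not meant. What is shaped like the pin_small but blue is not meant.

How it is judged:
On the way:
1. both round-headed pins are home in their own bores while the palm pad is still up (z of pin_large in the frame of bore_large below -0.027 m and horizontal distance between pin_large and bore_large below 0.004 m and z of pin_small in the frame of bore_small below -0.027 m and horizontal distance between pin_small and bore_small below 0.004 m and value of joint palm_pad below 0.005 m), for 0.2 s.
At the end, for the whole second after the job is handed in: Both round-headed pins stand in their own bores, within 4 mm of the bore's centre, upright within 0.08 rad and home to within 3 mm, and the robot itself holds the palm pad still, pressing with more than 4 N, at 20 mm of travel within 3 mm either way, through the last second (z of pin_large in the frame of bore_large below -0.027 m and horizontal distance between pin_large and bore_large below 0.004 m and angle between each of pin_large, pin_small's own z axis and vertical below 0.08 rad and z of pin_small in the frame of bore_small below -0.027 m and horizontal distance between pin_small and bore_small below 0.004 m and value of joint palm_pad between 0.017 and 0.023 m and velocity of joint palm_pad between -0.01 and 0.01 m/s and contact force between any of the fingers, the arm and palm_pad above 4 N); the arm keeps its last pose, push and grip.
It fails at once if a bystander was moved more than 30 mm (distance of any of spare_key, collar, screwdriver, wrench, hammer, jar, plate, strip from where it was at the start of the episode above 0.03 m).
It also fails if it takes over 70 s, if anything falls off the work surface, if the arm or the gripper's body presses on something with over 40 N, if the wrist force passes 120 N, or if a joint passes its speed limit or range.

## Working session

There is one attempt and no reset: what is moved stays moved. The work goes in short steps, Python scripts to look and compute and a tool call to move; the robot and the scene stay as the last step left them, time stands still between calls to the robot, and variables do not carry over. Pictures are saved under pics/ and viewed, at most 10 in all, crops included, and the job is handed in when it is done.

Besides the shell and the picture viewer there is one more tool, called after ">>>" in YAML: its name, and indented under it one key for each argument. move_arm: Moves the arm, as the interface text tells. Its arguments: {"type":"object","properties":{"rows":{"type":"string"},"squeeze":{"type":"number"}},"required":["rows"]}

```bash
mkdir -p pics; cat > h.py <<'E'
import numpy as np,cv2
from station import arm
from scipy.spatial.transform import Rotation as R
def grab(n):
    s=arm.get_state(); im,d=arm.grab_frame(n); np.savez(''+n+'.npz',im=im,d=d,p=s['eef_pos'],r=s['ee_rot']); return im,d
def load(n):
    z=np.load(''+n+'.npz'); c=arm.camera_model(n)
    if 'mount' in c:
        T=np.eye(4);T[:3,:3]=R.from_euler('xyz',z['r']).as_matrix();T[:3,3]=z['p'];W=T@np.array(c['mount'])
    else: W=np.linalg.inv(np.array(c['camera_from_world']))
    return z['im'],z['d'],np.array(c['mtx']),c['k1'],W
def ray(n,uv):
    im,d,K,k1,W=load(n); uv=np.atleast_2d(np.array(uv,float))
    p=cv2.undistortPoints(uv[:,None],K,np.array([k1,0,0,0.]))[:,0]
    return np.c_[p,np.ones(len(p))],W
def onz(n,uv,z):
    r,W=ray(n,uv); dr=r@W[:3,:3].T; t=(z-W[2,3])/dr[:,2]; return W[:3,3]+dr*t[:,None]
def cloud(n):
    im,d,K,k1,W=load(n); v,u=np.mgrid[:400,:640]; r,_=ray(n,np.c_[u.ravel(),v.ravel()])
    return ((r*d.reshape(-1,1))@W[:3,:3].T+W[:3,3]).reshape(400,640,3)
E
python3 - <<'E'
from h import *
for n in('top','scene'):
    im,d=grab(n); cv2.imwrite(f'pics/{n}0.png',im)
print(arm.get_state(),arm.camera_model('wrist'),arm.camera_model('top'))
E
```

```text
{'t': 0.1, 'q': array([ 1.47907735e+00,  3.59298267e-01,  1.11131479e-02, -2.88162944e-04,
       -1.22409732e+00, -2.88081995e-01]), 'qd': array([-6.60833355e-05, -3.26202945e-03,  1.66606575e-03,  1.80768338e-03,
        1.36335335e-03, -1.94486822e-04]), 'joint_efforts': array([-1.97691967e-03, -5.84167707e+01,  2.93752849e+01,  7.01564357e+00,
        1.01602566e-02, -4.55599275e-05]), 'eef_pos': array([0.25012962, 0.62646895, 0.23371478]), 'ee_rot': array([ 3.14009081e+00, -1.62519163e-04, -3.79898967e-01]), 'force': array([-0.04320559,  0.01645033, -0.43160873]), 'moment': array([-0.02914611,  0.0403229 ,  0.03726909]), 'gripper_force': 0.0, 'width': 0.08768179423575738} {'mtx': array([[337.9938448 ,   0.        , 328.31366466],
       [  0.        , 337.9938448 , 200.33157782],
       [  0.        ,   0.        ,   1.        ]]), 'k1': 0.010660704753051193, 'mount': array([[-4.77058058e-04, -9.60876908e-01, -2.76975344e-01,
         7.48590608e-02],
       [ 9.99999847e-01, -3.81216602e-04, -3.99875865e-04,
         1.99655752e-04],
       [ 2.78643885e-04, -2.76975492e-01,  9.60876943e-01,
        -1.50220844e-01],
       [ 0.00000000e+00,  0.00000000e+00,  0.00000000e+00,
         1.00000000e+00]])} {'mtx': array([[464.4162961 ,   0.        , 316.82897791],
       [  0.        , 464.4162961 , 197.90727399],
       [  0.        ,   0.        ,   1.        ]]), 'k1': -0.11677041192712696, 'camera_from_world': array([[ 0.0114758 , -0.99991176,  0.0066913 , -0.10119297],
       [-0.98433958, -0.01247379, -0.17584083,  0.55410718],
       [ 0.17590878, -0.0045686 , -0.98439587,  1.16939517],
       [ 0.        ,  0.        ,  0.        ,  1.        ]])}
```

View pics/top0.png

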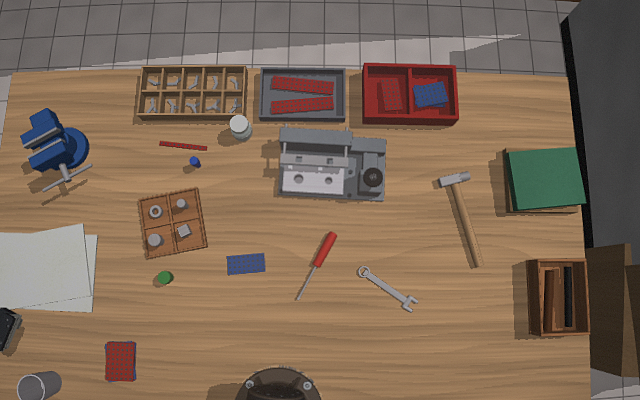

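View pics/scene0.png

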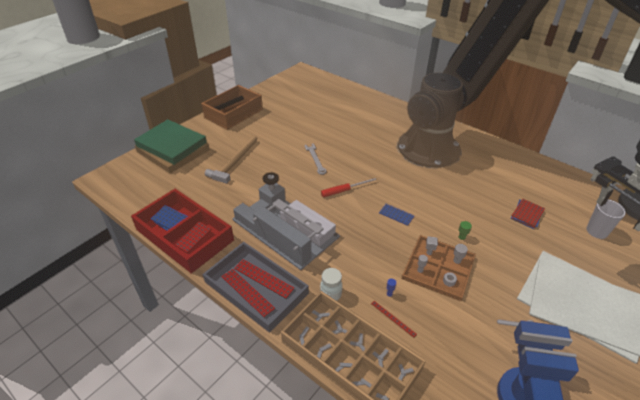

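The top view shows the tray at about (172,222), with a ring at (155,211), a thin round head at (181,204), a wide round head at (154,240) and a square head at (183,230). The green look-alike is at (164,278) and the blue one at (195,161). The jig is at about (330,165), with its pad at (373,177). I'll check both in enlarged crops.

```bash
python3 - <<'E'
from h import *
im=load('top')[0]
a=cv2.resize(im[180:265,130:215],(580,580),interpolation=cv2.INTER_CUBIC)
b=cv2.resize(im[120:205,270:395],(800,544),interpolation=cv2.INTER_CUBIC)
cv2.imwrite('pics/tray.png',a);cv2.imwrite('pics/jig.png',b)
P=cloud('top'); 
for n,(u,v) in dict(coll=(155,211),s=(181,204),l=(154,240),sq=(183,230),pad=(373,177)).items(): print(n,P[v,u].round(4))
E
```

```text
coll [0.5215 0.3494 0.0024]
s [0.5328 0.2609 0.0595]
l [0.4373 0.3274 0.0578]
sq [0.4643 0.2508 0.062 ]
pad [ 0.5977 -0.2339  0.1192]
```

View pics/tray.png

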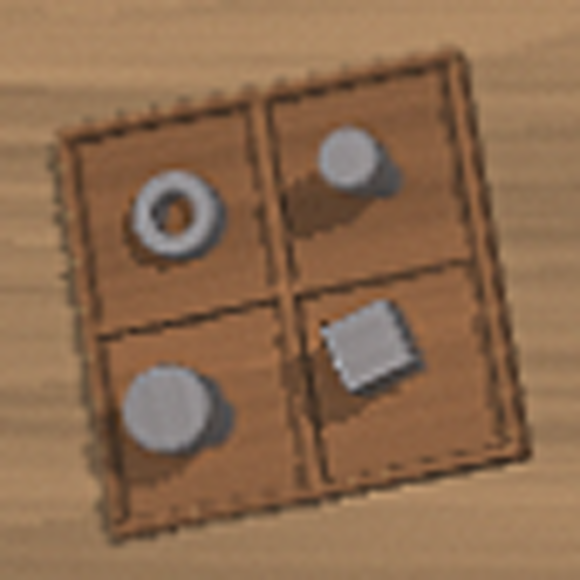

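View pics/jig.png

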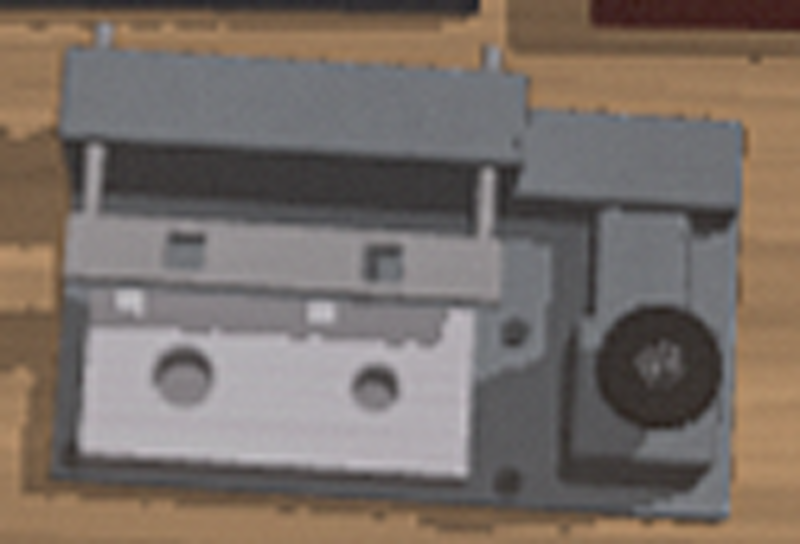

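```bash
python3 - <<'E'
from h import *
L=onz('top',[(154.1,239.6)],.061)[0];S=onz('top',[(180.8,202.8)],.061)[0]
B=onz('top',[(298.2,178.4),(328.2,180.1)],.046); pad=onz('top',[(372.7,176.8)],.12)[0]
print(L,S,B,pad)
a=B[0]-B[1]; b=B.mean(0)-pad
print('bore dist',np.hypot(*a[:2]),'yaw',np.arctan2(-a[0],a[1]),np.hypot(*b[:2]),np.arctan2(-b[0],b[1]))
E
```

```text
[0.43809346 0.32611465 0.061     ] [0.53571358 0.2612134  0.061     ] [[ 0.6078297  -0.044506    0.046     ]
 [ 0.60424023 -0.12410903  0.046     ]] [ 0.59798889 -0.23307315  0.12      ]
bore dist 0.07968391845683685 yaw -0.04506158239728203 0.14898306129646602 -0.05403297198016052
```

The crops confirm it. In the tray, the bright steel wide round head at (154,240) is pin_large and the thin round one at (181,203) is pin_small. The square head and the ring are bystanders, and the green and blue copies stand outside the tray. I'll move to a view above the large pin.

>>> move_arm:
  rows: "0 0 -9.45 0 0 0 0.06; 0 0 -9.45 0 0 0 0.06; 0 0 0 0.034 0.048 0.011 0.06; 0 0 0 0.034 0.048 0.011 0.06; 0 0 0 0.034 0.048 0.011 0.06; 0 0 0 0.034 0.048 0.011 0.06; 0 0 0 0.034 0.048 0.010 0.06; 0 0 0 0.033 0.050 0.010 0.06"

```text
t: 1.1
eef_pos: [0.4391, 0.3254, 0.1701]
ee_rot: [3.142, 0.0, -0.05]
force: [1.0, 0.8, 0.5]
width: 0.06
gripper_force: 0.0
```

>>> move_arm:
  rows: "0 0 0 0 0 0 0.06; 0 0 0 0 0 0 0.06"

```text
t: 1.35
eef_pos: [0.4388, 0.327, 0.1706]
ee_rot: [-3.141, -0.0, -0.051]
force: [-1.2, 0.7, 0.2]
width: 0.0602
gripper_force: 0.0
```

```bash
cat >> h.py <<'E'
def todo(tgt,yaw=None):
    s=arm.get_state(); M=R.from_euler('xyz',s['ee_rot']).as_matrix()
    print('pos',s['eef_pos'].round(4),'rot',s['ee_rot'].round(4),'t',s['t'],'tool shift',(M.T@(np.array(tgt)-s['eef_pos'])).round(4))
E
python3 - <<'E'
from h import *
im,d=grab('wrist'); cv2.imwrite('pics/w1.png',im); P=cloud('wrist')
todo([.438,.326,.17])
# head tops by height band
m=((P[...,2]>.055)&(P[...,2]<.067)&(d>0)).astype('uint8')
n,l,st,c=cv2.connectedComponentsWithStats(m)
for i in range(1,n):
    if st[i,4]>200:
        u,v,w,h,A=st[i]; (cc,r)=cv2.minEnclosingCircle(np.argwhere(l==i)[:,::-1].astype('f4')); print(st[i],c[i],r,onz('wrist',[c[i]],.061).round(4),P[l==i].mean(0).round(4))
E
```

```text
pos [0.4385 0.3277 0.1707] rot [-3.1413e+00 -2.0000e-04 -4.9800e-02] t 1.4 tool shift [-0.0004  0.0017  0.0007]
[393  45  34  37 957] [409.52978056  63.14211076] 18.585805892944336 [[0.5376 0.2637 0.061 ]] [0.5376 0.2636 0.0607]
[ 400  138   47   47 1330] [422.83233083 161.08120301] 24.3516902923584 [[0.4665 0.2523 0.061 ]] [0.4664 0.2522 0.0608]
[ 307  176   42   42 1345] [327.15613383 196.69888476] 21.006256103515625 [[0.4417 0.3277 0.061 ]] [0.4417 0.3277 0.061 ]
[350 305  33  10 247] [365.94331984 308.74898785] 16.03131866455078 [[0.3378 0.2989 0.061 ]] [0.3345 0.2985 0.0561]
```

View pics/w1.png

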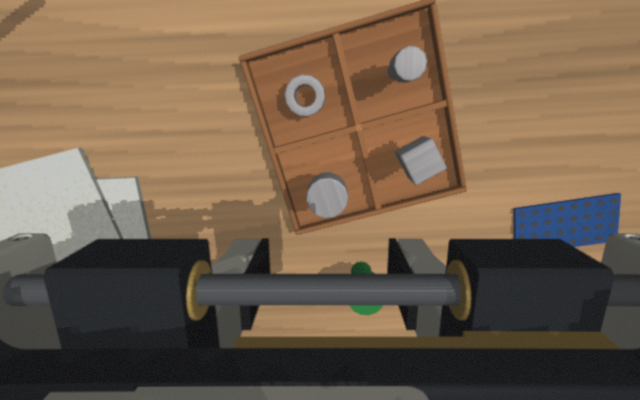

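The wrist view shows the large pin at (327,196), centred between the fingers, the small pin at (409,63), the square key at (423,161), the ring at (304,95) and the green copy outside the tray at (366,300). I'll descend on the large pin.

>>> move_arm:
  rows: "0 0 0 0.0016 0 0.03 0.06; 0 0 0 0.0016 0 0.03 0.06; 0 0 0 0 0 0.03 0.06; 0 0 0 0 0 0.02 0.06; 0 0 0 0 0 0.015 0.06; 0 0 0 0 0 0 0.06; 0 0 0 0 0 0 0.06"

```text
t: 2.28
eef_pos: [0.4419, 0.3277, 0.0463]
ee_rot: [-3.141, -0.001, -0.049]
force: [-0.3, -0.6, -0.4]
width: 0.0597
gripper_force: 0.0
```

>>> move_arm:
  rows: "0 0 0 0 0 0 0.03; 0 0 0 0 0 0 0.03; 0 0 0 0 0 0 0.025; 0 0 0 0 0 0 0.02; 0 0 0 0 0 0 0.02; 0 0 0 0 0 0 0.02"
  squeeze: 30

```text
t: 3.02
eef_pos: [0.4419, 0.3271, 0.0458]
ee_rot: [-3.141, -0.0, -0.05]
force: [0.2, -1.6, 4.2]
width: 0.0329
gripper_force: 30.0
```

>>> move_arm:
  rows: "0 0 0 0 0 -0.03 0.02; 0 0 0 0 0 -0.05 0.02; 0 0 0 0 0 -0.054 0.02; 0 0 0 0.018 0.048 0 0.02; 0 0 0 0.018 0.05 0 0.02; 0 0 0 0.018 0.05 0 0.02; 0 0 0 0.018 0.05 0 0.02; 0 0 0 0.018 0.05 0 0.02"

```text
t: 4.03
eef_pos: [0.5192, 0.0731, 0.1793]
ee_rot: [-3.142, 0.0, -0.05]
force: [1.3, 0.8, -0.2]
width: 0.0331
gripper_force: 29.9
```

>>> move_arm:
  rows: "0 0 0 0.018 0.05 0 0.02; 0 0 0 0.02 0.05 0 0.02; 0 0 0 0.02 0.05 0 0.02; 0 0 0 0 0 0 0.02; 0 0 0 0 0 0 0.02; 0 0 0 0 0 0 0.02"

```text
t: 4.78
eef_pos: [0.5694, -0.077, 0.1795]
ee_rot: [-3.141, 0.0, -0.049]
force: [-0.5, 0.2, -1.1]
width: 0.0333
gripper_force: 29.9
```

```bash
python3 - <<'E'
from h import *
im,d=grab('wrist'); cv2.imwrite('pics/w2.png',im)
todo([.6078,-.0445,.1])
E
```

```text
pos [ 0.5695 -0.0769  0.1796] rot [-3.1414 -0.     -0.0485] t 4.825 tool shift [ 0.0367 -0.0342  0.0796]
```

View pics/w2.png

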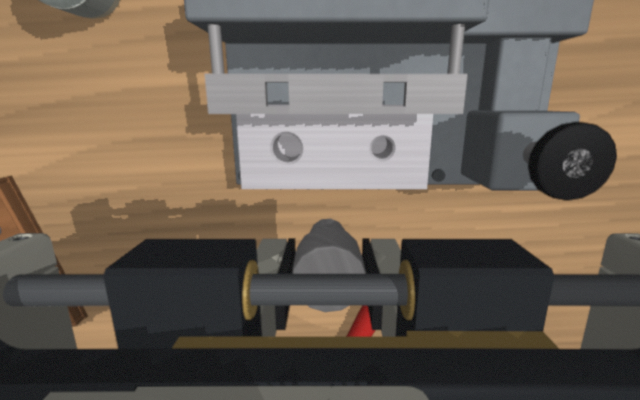

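The wrist view shows the large bore at (288,146), the small bore at (383,146), the pad at (573,161) and the held pin around (327,265).

```bash
python3 - <<'E'
from h import *
P=cloud('wrist'); d=load('wrist')[1]; im=load('wrist')[0]
H=((P[...,2]>.040)&(P[...,2]<.05)).astype('uint8')
for c in((288,146),(383,146)):
    r=22; sub=1-H[c[1]-r:c[1]+r,c[0]-r:c[0]+r]
    n,l,st,ct=cv2.connectedComponentsWithStats(sub); i=l[r,r]
    if i==0: print('nohole',P[c[1],c[0]]);continue
    q=st[i]; cen=(q[0]+(q[2]-1)/2+c[0]-r,q[1]+(q[3]-1)/2+c[1]-r)
    print(q,cen,ct[i]+np.array(c)-r,onz('wrist',[cen],.045),onz('wrist',[ct[i]+np.array(c)-r],.045))
m=(P[...,2]>.113)&(P[...,2]<.127)&(np.mgrid[:400,:640][1]>500); print('pad',P[m].min(0),P[m].max(0),(P[m].min(0)+P[m].max(0))/2)
# held pin foot: lowest cloud under tool
m=(abs(P[...,0]-.569)<.03)&(abs(P[...,1]+.077)<.02)&(P[...,2]>.125)&(P[...,2]<.155)
print('shank',m.sum(),P[m].min(0),P[m].max(0)); print(onz('wrist',[(327,221)],.139))
cv2.imwrite('pics/w2c.png',np.hstack([cv2.resize(im[120:172,262:314],(390,390),interpolation=2),cv2.resize(im[120:172,357:409],(390,390),interpolation=2)]))
E
```

```text
[  8  10  27  29 600] (np.float64(287.0), np.float64(148.0)) [286.98       147.30333333] [[ 0.60946726 -0.0443829   0.045     ]] [[ 0.61004801 -0.04441472  0.045     ]]
[ 11  14  20  20 332] (np.float64(381.5), np.float64(147.5)) [381.35240964 147.40662651] [[ 0.60597946 -0.1235526   0.045     ]] [[ 0.60606359 -0.12342952  0.045     ]]
pad [ 0.5755963  -0.25818348  0.11301953] [ 0.6255388  -0.20819554  0.12236934] [ 0.60056755 -0.23318951  0.11769443]
shank 219 [ 0.57187658 -0.08659076  0.14043627] [ 0.57918332 -0.06643397  0.15434054]
[[ 0.57639432 -0.0767197   0.139     ]]
```

View pics/w2c.png

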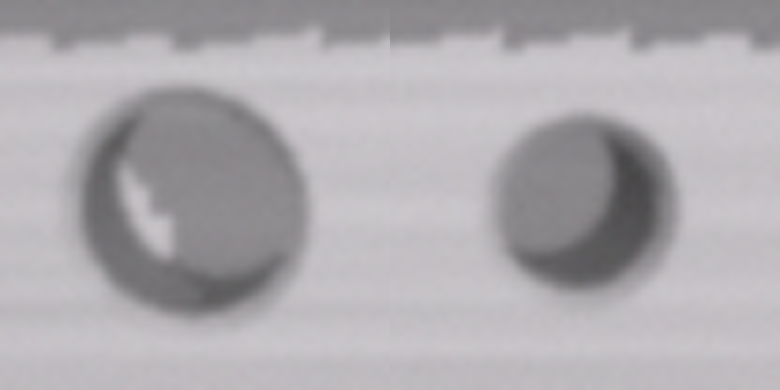

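>>> move_arm:
  rows: "0 0 0 0.02 -0.017 0 0.02; 0 0 0 0.0195 -0.0174 0 0.02; 0 0 0 0 0 0.03 0.02; 0 0 0 0 0 0.03 0.02; 0 0 0 0 0 0.022 0.02; 0 0 0 0 0 0 0.02; 0 0 0 0 0 0 0.02; 0 0 0 0 0 0 0.02"

```text
t: 5.82
eef_pos: [0.6116, -0.0452, 0.099]
ee_rot: [-3.141, -0.002, -0.049]
force: [-0.4, -0.1, -1.5]
width: 0.0336
gripper_force: 29.9
```

```bash
python3 - <<'E'
from h import *
im,d=grab('wrist'); P=cloud('wrist')
todo([.6105,-.0445,.075])
i=cv2.resize(im[100:320,200:460],(780,660)[:2] if 0 else (709,600),interpolation=2); cv2.imwrite('pics/w3.png',i)
m=(abs(P[...,0]-.61)<.03)&(abs(P[...,1]+.0445)<.014)&(P[...,2]>.058)&(P[...,2]<.075)
if m.any(): print('shank',m.sum(),P[m].min(0),P[m].max(0))
E
```

```text
pos [ 0.6115 -0.0453  0.0988] rot [-3.1411e+00 -1.9000e-03 -4.9600e-02] t 5.875 tool shift [-0.0011 -0.0007  0.0238]
shank 219 [ 0.61378503 -0.05477068  0.05939779] [ 0.62171076 -0.0345993   0.07471767]
```

View pics/w3.png

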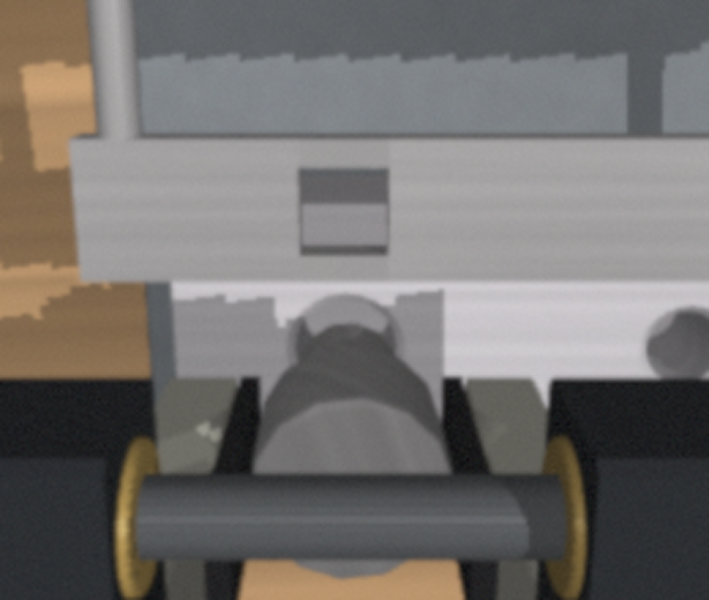

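The pin foot at crop (348,325) stands over the bore, whose centre is about (343,340), so it is roughly 1 mm too far to -y. I'll correct that and lower it.

>>> move_arm:
  rows: "0 0 0 -0.0005 -0.0008 0.006 0.02; 0 0 0 0 0 0.006 0.02; 0 0 0 0 0 0.004 0.02; 0 0 0 0 0 0.002 0.02; 0 0 0 0 0 0 0.02; 0 0 0 0 0 0 0.02"

```text
t: 6.62
eef_pos: [0.6105, -0.0447, 0.0797]
ee_rot: [3.142, -0.0, -0.05]
force: [0.5, 0.1, -0.7]
width: 0.0336
gripper_force: 29.9
```

>>> move_arm:
  rows: "0 0 0 0 0 0.006 0.02; 0 0 0 0 0 0.006 0.02; 0 0 0 0 0 0.005 0.02; 0 0 0 0 0 0.003 0.02; 0 0 0 0 0 0 0.02; 0 0 0 0 0 0 0.02"

```text
t: 7.38
eef_pos: [0.6105, -0.0447, 0.0597]
ee_rot: [3.142, -0.0, -0.05]
force: [-0.3, -0.6, -1.2]
width: 0.0332
gripper_force: 29.9
```

>>> move_arm:
  rows: "0 0 0 0 0 0 0.05; 0 0 0 0 0 0 0.05; 0 0 0 0 0 0 0.05; 0 0 0 0 0 -0.01 0.05; 0 0 0 0 0 -0.03 0.05; 0 0 0 0 0 -0.03 0.05; 0 0 0 0 0 -0.03 0.05; 0 0 0 0 0 -0.01 0.05"

```text
t: 8.38
eef_pos: [0.6115, -0.0446, 0.1725]
ee_rot: [-3.141, -0.004, -0.05]
force: [0.2, 0.1, 0.2]
width: 0.0497
gripper_force: 0.0
```

>>> move_arm:
  rows: "0 0 0 -0.014 -0.05 0 0.05; 0 0 0 -0.014 -0.05 0 0.05; 0 0 0 -0.015 -0.051 0 0.05; 0 0 0 -0.015 -0.051 0 0.05; 0 0 0 -0.015 -0.051 0 0.05; 0 0 0 -0.015 -0.051 0 0.05; 0 0 0 0 0 0 0.05; 0 0 0 0 0 0 0.05"

```text
t: 9.38
eef_pos: [0.5372, 0.2632, 0.1692]
ee_rot: [3.141, 0.001, -0.049]
force: [0.4, -1.1, 0.3]
width: 0.0502
gripper_force: 0.0
```

```bash
python3 - <<'E'
from h import *
im,d=grab('wrist'); P=cloud('wrist')
todo([.5376,.2637,.17])
m=((P[...,2]>.055)&(P[...,2]<.067)&(d>0)).astype('uint8')
n,l,st,c=cv2.connectedComponentsWithStats(m)
for i in range(1,n):
    if st[i,4]>200: print(st[i],c[i],onz('wrist',[c[i]],.061).round(4))
grab('top'); P=cloud('top')
b=P[168:190,285:312].reshape(-1,3); k=b[(b[:,2]>.066)&(b[:,2]<.1)&(abs(b[:,0]-.6085)<.03)]; print('head',len(k),np.median(k,0) if len(k) else '')
E
```

```text
pos [0.5375 0.2627 0.1692] rot [ 3.141e+00  6.000e-04 -5.010e-02] t 9.425 tool shift [ 0.0001 -0.0011 -0.0008]
[340  21  33  37 819] [356.44810745  38.87789988] [[0.6536 0.2376 0.061 ]]
[314 184  30  30 683] [328.59590044 198.78330893] [[0.5387 0.2627 0.061 ]]
[325 258  37  16 342] [345.04678363 267.83333333] [[0.4776 0.2518 0.061 ]]
head 127 [ 0.60788453 -0.04248696  0.07086784]
```

>>> move_arm:
  rows: "0 0 0 0.0011 0 0.03 0.05; 0 0 0 0 0 0.03 0.05; 0 0 0 0 0 0.03 0.05; 0 0 0 0 0 0.018 0.05; 0 0 0 0 0 0.010 0.05; 0 0 0 0 0 0 0.05; 0 0 0 0 0 0 0.05"

```text
t: 10.35
eef_pos: [0.5393, 0.2633, 0.0524]
ee_rot: [-3.141, -0.001, -0.05]
force: [0.7, -1.6, 1.1]
width: 0.0499
gripper_force: 0.0
```

>>> move_arm:
  rows: "0 0 0 0 0 0 0.025; 0 0 0 0 0 0 0.02; 0 0 0 0 0 0 0.015; 0 0 0 0 0 0 0.01; 0 0 0 0 0 0 0.01; 0 0 0 0 0 0 0.01"
  squeeze: 30

```text
t: 11.1
eef_pos: [0.5389, 0.2633, 0.0518]
ee_rot: [-3.141, -0.0, -0.05]
force: [-0.8, -0.9, 3.1]
width: 0.0234
gripper_force: 30.0
```

>>> move_arm:
  rows: "0 0 0 0 0 -0.03 0.01; 0 0 0 0 0 -0.05 0.01; 0 0 0 0 0 -0.048 0.01; 0 0 0 0.01 0.045 0 0.01; 0 0 0 0.011 0.048 0 0.01; 0 0 0 0.011 0.048 0 0.01; 0 0 0 0.011 0.048 0 0.01; 0 0 0 0.011 0.048 0 0.01"

```text
t: 12.1
eef_pos: [0.5807, 0.0223, 0.1793]
ee_rot: [-3.142, 0.0, -0.05]
force: [1.6, 0.0, -0.3]
width: 0.0232
gripper_force: 30.0
```

>>> move_arm:
  rows: "0 0 0 0.011 0.048 0 0.01; 0 0 0 0.011 0.048 0 0.01; 0 0 0 0.0107 0.0506 0 0.01; 0 0 0 0 0 0 0.01; 0 0 0 0 0 0.03 0.01; 0 0 0 0 0 0.03 0.01; 0 0 0 0 0 0.01 0.01; 0 0 0 0 0 0 0.01"

```text
t: 13.1
eef_pos: [0.606, -0.1238, 0.1092]
ee_rot: [3.141, 0.001, -0.049]
force: [0.7, 0.4, 0.1]
width: 0.0229
gripper_force: 30.0
```

>>> move_arm:
  rows: "0 0 0 0 0 0 0.01; 0 0 0 0 0 0 0.01"

```text
t: 13.35
eef_pos: [0.6069, -0.1241, 0.1108]
ee_rot: [-3.141, -0.002, -0.05]
force: [0.3, 0.1, -1.2]
width: 0.0233
gripper_force: 30.0
```

```bash
python3 - <<'E'
from h import *
im,d=grab('wrist'); P=cloud('wrist')
todo([.6063,-.1242,.1])
i=cv2.resize(im[130:320,220:450],(726,600),interpolation=2); cv2.imwrite('pics/w4.png',i)
p=arm.get_state()['eef_pos']
m=(abs(P[...,0]-p[0])<.03)&(abs(P[...,1]-p[1])<.012)&(P[...,2]>.066)&(P[...,2]<.085)
if m.any(): print('shank',m.sum(),P[m].min(0),P[m].max(0))
E
```

```text
pos [ 0.6067 -0.1241  0.1106] rot [-3.1414e+00 -1.6000e-03 -4.9800e-02] t 13.4 tool shift [-0.0004  0.0001  0.0106]
shank 257 [ 0.60602229 -0.13231513  0.06614995] [ 0.61417569 -0.11665489  0.0848446 ]
```

View pics/w4.png

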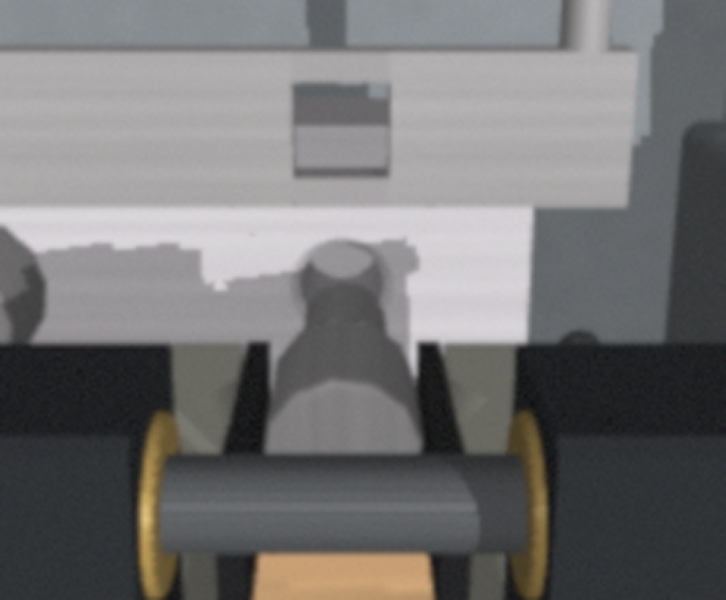

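The small pin's foot is at crop (344,290) and the bore centre at about (342,280), so they are aligned. Lowering.

>>> move_arm:
  rows: "0 0 0 -0.0004 -0.0003 0.008 0.01; 0 0 0 0 0 0.008 0.01; 0 0 0 0 0 0.006 0.01; 0 0 0 0 0 0.003 0.01; 0 0 0 0 0 0 0.01; 0 0 0 0 0 0 0.01"

```text
t: 14.15
eef_pos: [0.6058, -0.1239, 0.0847]
ee_rot: [3.142, 0.0, -0.05]
force: [-0.8, -0.3, -1.1]
width: 0.0232
gripper_force: 30.0
```

>>> move_arm:
  rows: "0 0 0 0 0 0.006 0.01; 0 0 0 0 0 0.006 0.01; 0 0 0 0 0 0.004 0.01; 0 0 0 0 0 0.002 0.01; 0 0 0 0 0 0 0.01; 0 0 0 0 0 0 0.01"

```text
t: 14.9
eef_pos: [0.6058, -0.1239, 0.0666]
ee_rot: [3.142, 0.0, -0.05]
force: [0.1, -0.1, -1.1]
width: 0.0233
gripper_force: 30.0
```

>>> move_arm:
  rows: "0 0 0 0 0 0 0.04; 0 0 0 0 0 0 0.04; 0 0 0 0 0 0 0.04; 0 0 0 0 0 -0.01 0.04; 0 0 0 0 0 -0.03 0.04; 0 0 0 0 0 -0.04 0.04; 0 0 0 0 0 -0.033 0.04; 0 0 0 0 0 0 0.0"

```text
t: 15.9
eef_pos: [0.6077, -0.124, 0.1838]
ee_rot: [-3.141, -0.007, -0.05]
force: [0.1, -0.0, -1.1]
width: 0.0343
gripper_force: 0.0
```

>>> move_arm:
  rows: "0 0 0 0 0.036 0 0; 0 0 0 0 0.037 0 0; 0 0 0 0 0.037 0 0; 0 0 0 0 0 0 0; 0 0 0 0 0 0 0"
  squeeze: 5

```text
t: 16.52
eef_pos: [0.6, -0.2337, 0.1792]
ee_rot: [-3.141, 0.001, -0.051]
force: [0.2, -0.1, -0.2]
width: 0.0005
gripper_force: 0.0
```

```bash
python3 - <<'E'
from h import *
im,d=grab('wrist'); cv2.imwrite('pics/w5.png',im[:, :]); P=cloud('wrist'); todo([.6005,-.2335,.128])
grab('top'); Q=cloud('top')
for n,P in(('w',P),('t',Q)):
  for b in((.6095,-.0444),(.606,-.124)):
    m=(np.hypot(P[...,0]-b[0],P[...,1]-b[1])<.013)&(P[...,2]>.06)&(P[...,2]<.085)
    if m.sum()>20: print(n,m.sum(),np.median(P[m],0),(P[m].min(0)+P[m].max(0))/2)
E
```

```text
pos [ 0.6002 -0.2333  0.1794] rot [-3.1414e+00  4.0000e-04 -4.9800e-02] t 16.575 tool shift [0.0003 0.0002 0.0514]
w 826 [ 0.60974434 -0.04435994  0.07223095] [ 0.60955173 -0.04430707  0.07231684]
w 824 [ 0.60630765 -0.12644278  0.071945  ] [ 0.60531281 -0.12437693  0.06710506]
t 66 [ 0.60417133 -0.12292308  0.07082031] [ 0.60454217 -0.1228578   0.07087489]
```

View pics/w5.png

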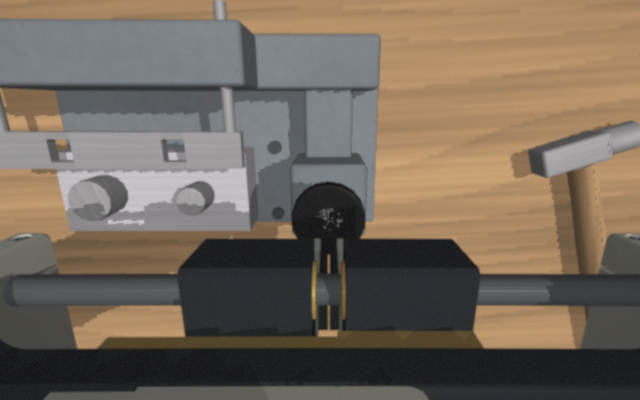

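Both heads sit at z ≈ 0.072 m (wrist camera), so both pins are home. They show at (97,197) and (192,198), with the fingertips over the pad at (329,215). Now I'll press the pad.

>>> move_arm:
  rows: "0 0 0 0 0 0.025 0; 0 0 0 0 0 0.018 0; 0 0 0 0 0 0.006 0; 0 0 0 0 0 0 0; 0 0 0 0 0 0.004 0; 0 0 0 0 0 0 0; 0 0 0 0 0 0 0"

```text
t: 17.5
eef_pos: [0.6011, -0.2339, 0.1275]
ee_rot: [3.141, -0.002, -0.05]
force: [1.3, 0.7, 3.5]
width: 0.0005
gripper_force: 1.7
```

>>> move_arm:
  rows: "0 0 0 0 0 0.004 0; 0 0 0 0 0 0.004 0; 0 0 0 0 0 0.004 0; 0 0 0 0 0 0.003 0; 0 0 0 0 0 0.003 0; 0 0 0 0 0 0 0; 0 0 0 0 0 0 0; 0 0 0 0 0 0 0"

```text
t: 18.5
eef_pos: [0.6011, -0.2339, 0.1094]
ee_rot: [3.141, -0.002, -0.049]
force: [0.7, 0.9, 8.5]
width: 0.0005
gripper_force: 4.1
```

```bash
python3 - <<'E'
from h import *
im,d=grab('wrist'); P=cloud('wrist'); todo([.6005,-.2335,.108]); print(arm.get_state()['force'])
grab('top'); Q=cloud('top')
for n,P in(('w',P),('t',Q)):
    m=(np.hypot(P[...,0]-.6005,P[...,1]+.2335)<.022)&(P[...,2]>.085)&(P[...,2]<.11)
    print(n,m.sum(),np.median(P[m],0))
    m=(abs(P[...,1]+.16)<.01)&(P[...,2]>.083)&(P[...,2]<.093)&(P[...,0]<.68); print('bar',n,m.sum(),P[m].min(0),P[m].max(0))
E
```

```text
pos [ 0.6012 -0.2339  0.1094] rot [ 3.1412e+00 -1.9000e-03 -4.9500e-02] t 18.55 tool shift [-0.0007 -0.0003  0.0014]
[0.57647433 1.29558363 8.25405909]
w 1488 [ 0.61432037 -0.23417005  0.10128944]
bar w 2900 [ 0.59336218 -0.16999413  0.08300195] [ 0.67985559 -0.15000921  0.09029884]
t 4 [ 0.58277823 -0.24235821  0.09921297]Traceback (most recent call last):
  File "<stdin>", line 7, in <module>
    return umr_minimum(a, axis, None, out, keepdims, initial, where)
ValueError: zero-size array to reduction operation minimum which has no identity
```

>>> move_arm:
  rows: "0 0 0 0 0 0.0012 0; 0 0 0 0 0 0 0; 0 0 0 0 0 0 0; 0 0 0 0 0 0 0; 0 0 0 0 0 0 0; 0 0 0 0 0 0 0"

```text
t: 19.35
eef_pos: [0.6011, -0.2339, 0.1083]
ee_rot: [3.141, -0.002, -0.049]
force: [0.4, 0.7, 8.4]
width: 0.0002
gripper_force: 4.3
```

```bash
python3 - <<'E'
from h import *
im,d=grab('wrist'); P=cloud('wrist'); todo([.6005,-.2335,.108]); print(arm.get_state()['force'])
m=(np.hypot(P[...,0]-.6005,P[...,1]+.2335)<.022)&(P[...,2]>.085)&(P[...,2]<.11); print(np.median(P[m],0))
m=(abs(P[...,1]+.16)<.01)&(P[...,2]>.083)&(P[...,2]<.093)&(P[...,0]<.65); print('bar',P[m].min(0))
for b in((.6095,-.0444),(.606,-.124)):
    m=(np.hypot(P[...,0]-b[0],P[...,1]-b[1])<.006)&(P[...,2]>.04)&(P[...,2]<.095); print(m.sum(),np.median(P[m],0))
E
```

```text
pos [ 0.6012 -0.2339  0.1083] rot [ 3.1412e+00 -1.9000e-03 -4.9500e-02] t 19.4 tool shift [-0.0007 -0.0003  0.0003]
[1.08190712 1.15797501 8.28508959]
[ 0.6142084  -0.23415297  0.10011424]
bar [ 0.59282185 -0.16999548  0.08300519]
0 [nan nan nan]
65 [ 0.60478492 -0.12027736  0.07225331]
  return _methods._mean(a, axis=axis, dtype=dtype,
  ret = um.true_divide(
```

The pad top is at 0.100 m, which is 20 mm of travel, and it is being held with about 8.3 N. Handing in.

```bash
python3 -c "
from station import arm
print(arm.job_done())"
```

```text
the job is handed in; nothing more can be done
None
```

I handed the job in at about 19.4 s with the arm still pressing: before the press both pins measured fully home in their own bores, and the pad is held at about 20 mm of travel with about 8 N. The hand-in call gave no verdict.

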